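Close the open board clamp with the fork key

ROBOT

A 6-joint arm with a two-finger parallel gripper is mounted at the origin on a cart in front of the work surface, level with it; the furniture and walls round the work are solid. World frame = base frame: x ahead of the robot, y to its left, z up, the work surface at z = 0. Lengths are in m, angles in rad, forces in N, time in s.
With the tool pointing down it reaches from about 0.35 to 0.975 m from the base axis. Payload 4.9 kg.
Tool frame: the origin (TCP) lies midway between the tips of the shut fingers; the grasp point (between the pads) lies 19 mm behind it; z points along the fingers, y is the direction in which the jaws open and shut (so a half turn about z gives the same grasp; the last joint's range is limited). The gripper opens to 85 mm and grips with 20 to 120 N. Pads are 22 mm wide; open, the fingers measure 114 mm over their backs; the gripper's body (76 mm by 85 mm) begins 54 mm behind the grasp point. The pads swing forward as they close: fully open they stand 13 mm farther back than shut.
Start: joints at [-1.398, 0.053, 1.613, -0, 1.476, -0.119], TCP at [0.18, -0.599, 0.231] pointing down, gripper open.
Joint ranges: [-3.01, 3.01], [-1.01, 2.22], [0.06, 2.58], [-1.02, 4.17], [0.09, 2.62], [-3.14, 3.14]. Speed limits (rad/s): [2.57, 2.57, 3.14, 3.14, 3.14, 3.14].

INTERFACE

Orientations are given as a rotation vector (axis times angle).
In Python, from station import ctrl gives the robot as it stands.
- The arm moves only by the tool play_rows, never from a script. Its argument "motion" is a list that holds one entry, the list of rows, each a list of 7 numbers: the closure, from -1 (fully open) to 1 (shut), then the shift along the tool's x, y, z in cm, then the turn, a rotation vector about the tool's x, y, z in degrees. A call has 1 to 20 rows; each row is the pose to reach, as a shift and turn from the pose measured when the call began, along the tool's axes at that moment; what a row does not reach only later rows make up. A row lasts 1/8 s, in which the tool goes at most 62.5 mm and 10.7 degrees, less where a joint would pass 70% of its speed; a pose out of reach is approached as far as the arm can. A call with a gripper value outside its range is refused whole. The fingers move at their own pace and stop on an object; "newtons" is the grip in N (left out, the last holds). Time passes only in rows, so rows that repeat a pose let the fingers close. It gives the time, the measured TCP pose, the force and the opening at its end, in the units of the state.
- ctrl.get_obs(): the state, without advancing time (a new reading comes with each control period).
- ctrl.get_image(name): name is "scene" or "side" or "wrist"; returns a dict with "color" (480x640x3 uint8, red, green, blue), "mtx" (3x3 intrinsics, pixels), "D" ([k1, k2, p1, p2, k3] as OpenCV has them; the pictures are not rectified), "T" (4x4, takes a point from camera to world coordinates). Camera axes: x right, y up, looking along -z (the intrinsics and any distortion apply to the point x, -y, -z); pixel columns grow to the right and rows downward; lengths in m; the calibration is good to about 2 mm. A picture is of the moment at which its call begins. There is no depth.
- ctrl.finish_job(): hands the job in, once; it reports no verdict.
The state is a dict: "t": time; "q": joint angles; "dq": joint speeds; "effort": joint torques, N m; "tool_pos": TCP position; "tool_rot": TCP orientation; "contact_force": force on the tool from outside, world axes, zero at the start; "wrist_torque": the same for the moment, N m; "opening": finger opening in m.
Only numpy, scipy, OpenCV 4.12 (cv2) and the standard library are available. Lean on these libraries where they do the work, as an engineer would, in place of code of your own. Each camera call takes 0.05 s, during which the arm holds its last target.

TASK

The board in the fixture is held by two swing clamps, but one of them is still swung aside. Take the T-handle key with the longer crossbar out of its holder, put it down into that clamp's well onto the drive rib, and turn it clockwise (seen from above) until the clamp's finger points straight in over the board like the other one. Leave the key standing in the well; turn the clamp only with the key, never by pushing on it with the hand, and leave the closed clamp as it is.

Things in the scene. Friction and masses are not known exactly. Their poses are not given: they have to be found in the camera images.
- fork_key: Steel T-handle key, 112 mm tall, 0.2 kg, upright and loose in a pocket (4 mm play, 28 mm deep) of a grey 36 mm high block. Crossbar 90 x 14 x 16 mm, its middle 104 mm above the origin (the other key's is 50 mm). Foot: fork of 2 tines 34 mm long, 5 thick, 22 deep, 13 mm gap, parallel to the crossbar. Origin: centre of the fork's underside, 8 mm over the bench; x along crossbar, z up.
- loose_post: Fixed post of the open clamp, one of two 150 mm apart at the board's near edge. Origin: on its upright axis at its underside, 6 mm over the bench; x in over the board, y left, z up. Open well: rim at z 75 mm, 74 mm wide, narrowing to 54 at z 58. A 52 mm disc is its floor (z 24), on it the drive rib, 36 x 6 mm, top z 44, parallel to the finger. Seated key: its origin on the axis at z 24.
- loose_clamp (a joint): Angle of the open clamp's disc, rib and finger, rad, growing clockwise from above: 0 = finger along the post's +y, 1.57 = straight in over the board (post's +x). Starts at 0.40 to 0.65; stop at 1.75. Stiff (0.12 N m), stays where left. The fork has 12 degrees of play on the rib either way. The finger is a steel bar 16 mm wide, out to 83 mm from the axis, under the barrel at z 10 to 21 mm.
- set_clamp (a joint): Angle of the other, closed clamp, same make and same sense, about 1.57 rad.
There are look-alikes about, which are no part of the job. Leave any pink or purple look-alike of the fork_key alone.

How it is judged:
By the outcome, as a careful person would: the job done as asked, in the order asked, and still so for the second after the job is handed in, with the robot touching nothing.
It also fails if it takes over 40 s, if anything falls off the work surface, if the arm or the gripper's body presses on something with over 40 N, if the wrist force passes 120 N, or if a joint passes its speed limit or range.

## Working session

There is one attempt and no reset: what is moved stays moved. The work goes in short steps, Python scripts to look and compute and a tool call to move; the robot and the scene stay as the last step left them, time stands still between calls to the robot, and variables do not carry over. Pictures are saved under pics/ and viewed, and the job is handed in when it is done.

Besides the shell and the picture viewer there is one more tool, called after "Call:" as name([rows], argument=value, ...), one row to a line, values as JSON. play_rows: Moves the arm, as the interface text tells. Its arguments: {"type":"object","properties":{"motion":{"type":"array"},"newtons":{"type":"number"}},"required":["motion"]}

```bash
ls; mkdir -p pics
python3 - <<'E'
from station import ctrl
import cv2
o=ctrl.get_obs();print({k:(v if not hasattr(v,'round') else v) for k,v in o.items()})
for n in["scene","side","wrist"]:
    im=ctrl.get_image(n);cv2.imwrite(f"pics/{n}0.png",im["color"][:,:,::-1]);print(n,im["mtx"].tolist(),im["D"],im["T"].round(3).tolist())
E
```

```text
pics
{'t': 0.0, 'q': array([-1.39801727e+00,  5.33220110e-02,  1.61430993e+00,  1.15752672e-05,
        1.47602666e+00, -1.19014583e-01]), 'dq': array([ 4.70455988e-05, -1.35068554e-03, -1.14107289e-03,  1.30980308e-03,
        8.48185868e-04,  9.22198908e-04]), 'effort': array([-1.05766325e-03, -3.93688846e+01, -3.70176244e+01, -1.62584120e-04,
        7.06349572e-03, -1.86093146e-06]), 'tool_pos': array([ 0.17967861, -0.59795083,  0.23007513]), 'tool_rot': array([-3.10617282e+00, -4.56422050e-01,  6.90893368e-05]), 'contact_force': array([ 0.23636242, -0.53396711, -0.10366557]), 'wrist_torque': array([-0.09642733,  0.00194402,  0.00508401]), 'opening': 0.08545146333115829}
scene [[620.0489169564612, 0.0, 315.9470308623203], [0.0, 620.0489169564612, 236.690079342064], [0.0, 0.0, 1.0]] [-0.07995704  0.          0.          0.          0.        ] [[0.994, 0.062, -0.091, 0.343], [-0.11, 0.574, -0.812, -1.053], [0.002, 0.817, 0.577, 0.83], [0.0, 0.0, 0.0, 1.0]]
side [[503.3988070648856, 0.0, 319.9921665929281], [0.0, 503.3988070648856, 236.44373621632138], [0.0, 0.0, 1.0]] [0.04686547 0.         0.         0.         0.        ] [[-0.783, 0.513, -0.351, 0.037], [-0.622, -0.637, 0.455, 0.587], [0.01, 0.574, 0.818, 0.97], [0.0, 0.0, 0.0, 1.0]]
wrist [[413.40799734274293, 0.0, 320.16714469000306], [0.0, 413.40799734274293, 239.14646754460097], [0.0, 0.0, 1.0]] [-0.09611475  0.          0.          0.          0.        ] [[0.288, 0.908, 0.303, 0.258], [-0.958, 0.274, 0.09, -0.575], [-0.002, -0.316, 0.949, 0.372], [0.0, 0.0, 0.0, 1.0]]
```

View pics/scene0.png

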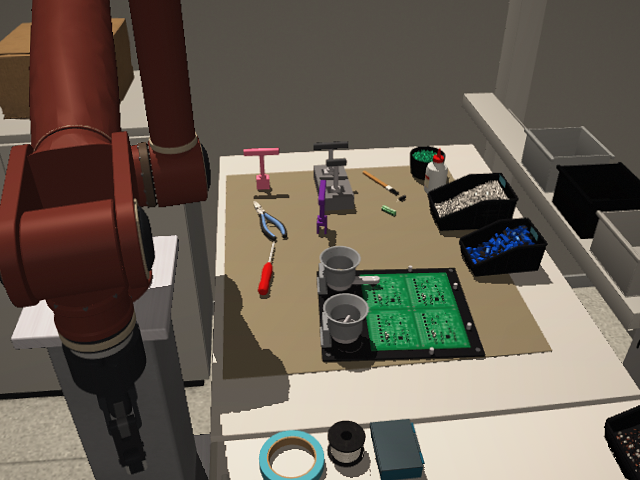

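View pics/side0.png

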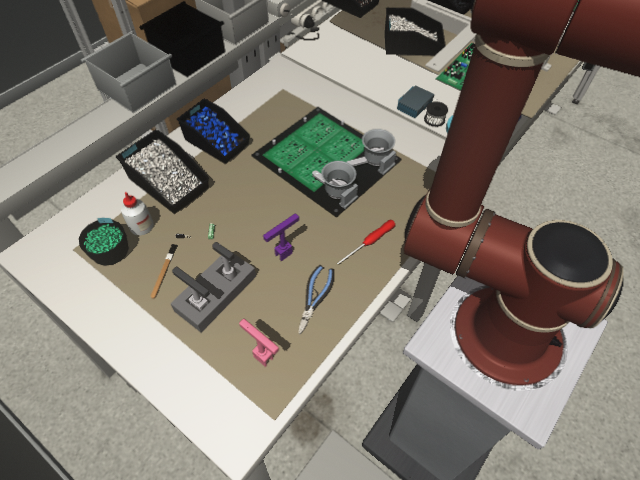

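View pics/wrist0.png

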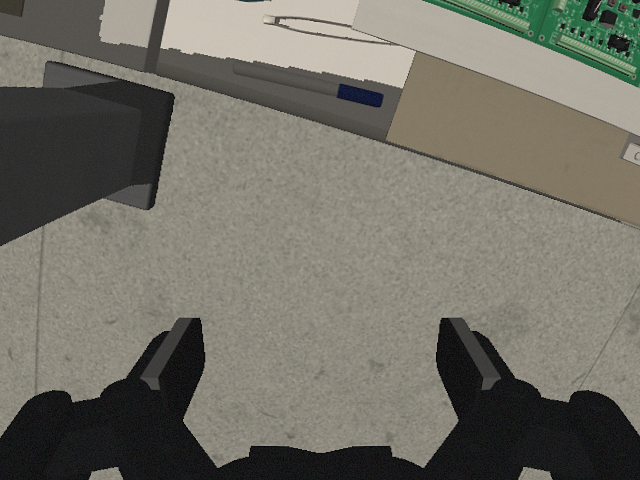

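Run:
```python
import cv2
a=cv2.imread("pics/scene0.png");b=cv2.imread("pics/side0.png")
def z(im,x,y,w,h,n,s=4):cv2.imwrite(f"pics/{n}.png",cv2.resize(im[y:y+h,x:x+w],None,fx=s,fy=s,interpolation=cv2.INTER_CUBIC))
z(a,300,230,200,140,"zs1");z(b,250,100,200,140,"zd1");z(a,230,130,200,110,"zs2");z(b,150,200,200,150,"zd2")
```

```text
(no output)
```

View pics/zs1.png

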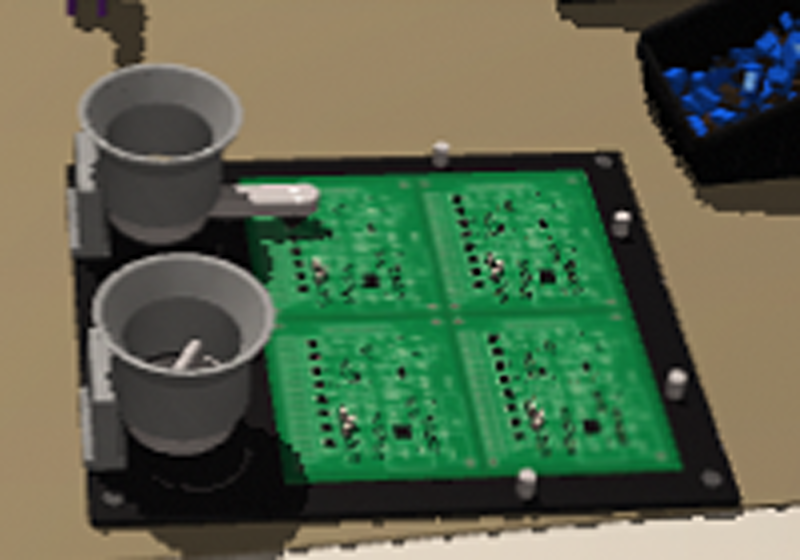

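View pics/zd1.png

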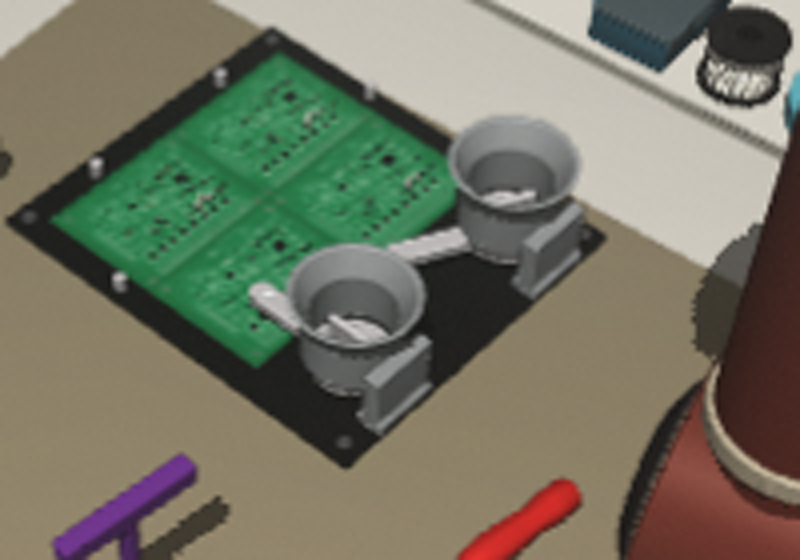

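View pics/zs2.png

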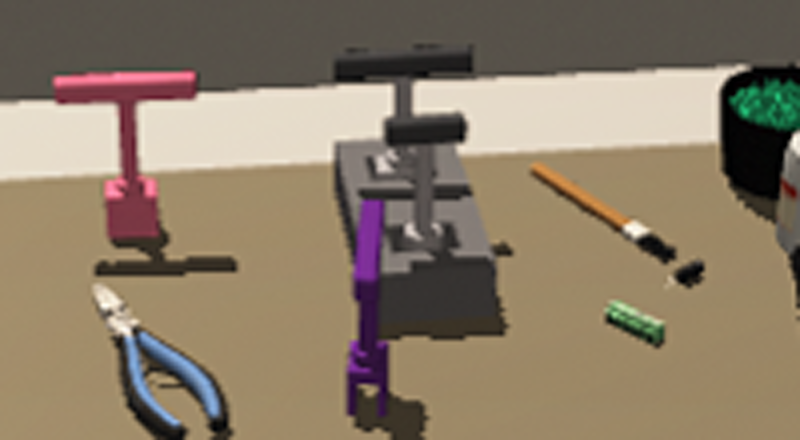

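View pics/zd2.png

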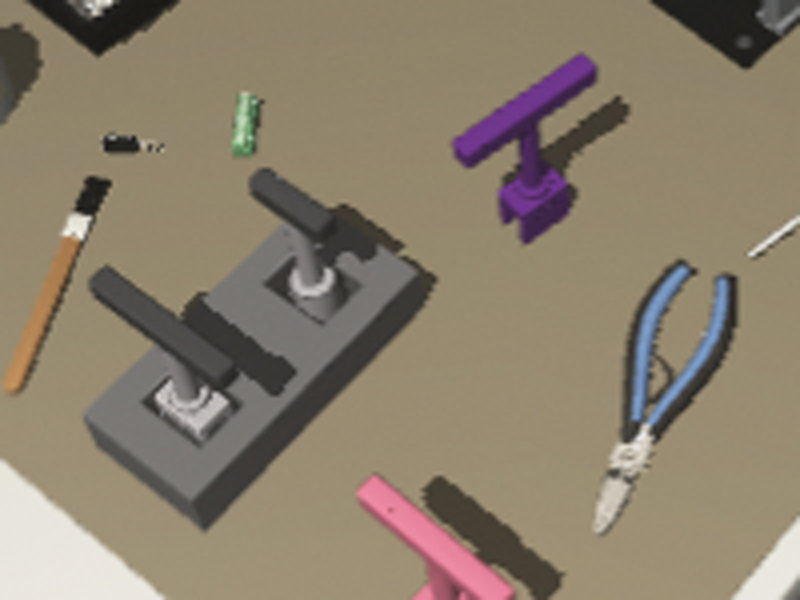

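```bash
cat > h.py <<'E'
import numpy as np, cv2
from station import ctrl
def rays(cam,px):
    p=cv2.undistortPoints(np.array(px,float).reshape(-1,1,2),cam["mtx"],cam["D"]).reshape(-1,2)
    d=np.c_[p[:,0],-p[:,1],-np.ones(len(p))]@cam["T"][:3,:3].T
    return cam["T"][:3,3],d
def onz(cam,px,z):
    o,d=rays(cam,px); return o+d*((z-o[2])/d[:,2])[:,None]
def proj(cam,P):
    P=np.atleast_2d(P); Q=(P-cam["T"][:3,3])@cam["T"][:3,:3]; Q=Q*[1,-1,-1]
    return cv2.projectPoints(Q,np.zeros(3),np.zeros(3),cam["mtx"],cam["D"])[0].reshape(-1,2)
def circ(P):
    A=np.c_[2*P[:,:2],np.ones(len(P))];s=np.linalg.lstsq(A,(P[:,:2]**2).sum(1),rcond=None)[0]
    return s[:2],np.sqrt(s[2]+s[0]**2+s[1]**2)
E
python3 - <<'E'
from h import *
np.set_printoptions(precision=4,suppress=True)
S=ctrl.get_image("scene");D=ctrl.get_image("side")
f=lambda l,ox,oy:[((x+.5)/4-.5+ox,(y+.5)/4-.5+oy) for x,y in l]
# outer rim points
so=f([(92,325),(130,270),(184,252),(245,272),(275,318),(262,350)],300,230)
sc=f([(79,112),(110,75),(160,64),(218,80),(242,117),(225,150)],300,230)
do=f([(448,160),(470,128),(515,114),(562,130),(582,168),(565,200)],250,100)
dc=f([(285,290),(305,258),(350,242),(405,260),(426,300),(410,335)],250,100)
for n,c,p in[("open S",S,so),("open D",D,do),("set S",S,sc),("set D",D,dc)]:print(n,circ(onz(c,p,.081)))
# bars : mask dark
for n,c,roi in[("S",S,(310,138,355,152)),("D",D,(165,262,212,300))]:
    x0,y0,x1,y1=roi
    print(n)
# bar ends: top-face corners by eye
print("D",onz(D,f([(90,275),(108,266),(236,363),(218,382)],150,200),.120))
print("S",onz(S,f([(334,58),(473,44)],230,130),.120), onz(S,f([(334,80),(473,68)],230,130),.104))
print("rib D",onz(D,f([(485,202),(535,190)],250,100),.05)," S",onz(S,f([(182,366),(196,340)],300,230),.05))
print("finger D tip",onz(D,f([(390,255)],250,100),.027))
print("block D",onz(D,f([(85,412),(207,520),(433,278)],150,200),.036))
E
```

```text
open S (array([ 0.4894, -0.2269]), np.float64(0.0411977925805559))
open D (array([ 0.4865, -0.2272]), np.float64(0.04194598446237083))
set S (array([ 0.5001, -0.0778]), np.float64(0.04135927832688012))
set D (array([ 0.497 , -0.0761]), np.float64(0.04241267454481313))
S
D
D [[0.5796 0.3568 0.12  ]
 [0.5767 0.3478 0.12  ]
 [0.4888 0.3469 0.12  ]
 [0.488  0.3593 0.12  ]]
S [[0.4918 0.3492 0.12  ]
 [0.582  0.3595 0.12  ]] [[0.4919 0.3501 0.104 ]
 [0.5822 0.3574 0.104 ]]
rib D [[ 0.4974 -0.2141  0.05  ]
 [ 0.4787 -0.2427  0.05  ]]  S [[ 0.4892 -0.2277  0.05  ]
 [ 0.4982 -0.211   0.05  ]]
finger D tip [[ 0.5289 -0.1578  0.027 ]]
block D [[0.5731 0.3914 0.036 ]
 [0.4805 0.3944 0.036 ]
 [0.4884 0.2203 0.036 ]]
```

```bash
cat >> h.py <<'E'
from scipy.spatial.transform import Rotation as R
def goal(*targets):
    o=ctrl.get_obs(); p=np.array(o["tool_pos"]);r=R.from_rotvec(o["tool_rot"])
    X=r.as_matrix()[:,0]; print("t",round(o["t"],2),"tcp",p.round(4),"yaw",round(np.degrees(np.arctan2(X[1],X[0])),2),"open",round(o["opening"],4),"F",np.round(o["contact_force"],1))
    for x,y,z,yaw in targets:
        g=R.from_euler("z",yaw,degrees=True)*R.from_euler("x",180,degrees=True)
        print((x,y,z,yaw),"->",(r.inv().apply(np.array([x,y,z])-p)*100).round(2),np.degrees((r.inv()*g).as_rotvec()).round(2))
E
python3 -c "
from h import *
goal((.45,-.15,.27,10),(.5345,.3535,.25,3))"
```

```text
t 0.25 tcp [ 0.1798 -0.5983  0.2307] yaw 16.72 open 0.0858 F [-0.5 -0.4 -0.6]
(0.45, -0.15, 0.27, 10) -> [ 38.78 -35.16  -3.89] [-0.05 -0.01  6.72]
(0.5345, 0.3535, 0.25, 3) -> [ 61.36 -80.95  -1.85] [-0.05 -0.   13.72]
```

Call:
play_rows([
  [[-1,38.8,-35.2,-3.9,0,0,7],[-1,38.8,-35.2,-3.9,0,0,7],[-1,38.8,-35.2,-3.9,0,0,7],[-1,38.8,-35.2,-3.9,0,0,7],[-1,38.8,-35.2,-3.9,0,0,7],[-1,38.8,-35.2,-3.9,0,0,7],[-1,38.8,-35.2,-3.9,0,0,7],[-1,38.8,-35.2,-3.9,0,0,7],[-1,61.4,-80.9,-1.9,0,0,13.7],[-1,61.4,-80.9,-1.9,0,0,13.7],[-1,61.4,-80.9,-1.9,0,0,13.7],[-1,61.4,-80.9,-1.9,0,0,13.7],[-1,61.4,-80.9,-1.9,0,0,13.7],[-1,61.4,-80.9,-1.9,0,0,13.7],[-1,61.4,-80.9,-1.9,0,0,13.7],[-1,61.4,-80.9,-1.9,0,0,13.7],[-1,61.4,-80.9,-1.9,0,0,13.7],[-1,61.4,-80.9,-1.9,0,0,13.7],[-1,61.4,-80.9,-1.9,0,0,13.7],[-1,61.4,-80.9,-1.9,0,0,13.7]],
])

```text
t: 2.75
tool_pos: [0.5352, 0.352, 0.2508]
tool_rot: [-3.14, -0.081, -0.0]
contact_force: [-0.0, 0.4, -0.3]
opening: 0.0856
```

Run:
```python
from h import *
goal((.5345,.3535,.25,3))
im=ctrl.get_image("wrist");cv2.imwrite("pics/w1.png",im["color"][:,:,::-1])
```

```text
t 2.75 tcp [0.5352 0.352  0.2508] yaw 2.94 open 0.0856 F [-0.   0.4 -0.3]
(0.5345, 0.3535, 0.25, 3) -> [-0.06 -0.15  0.08] [-0.05 -0.   -0.06]
```

View pics/w1.png

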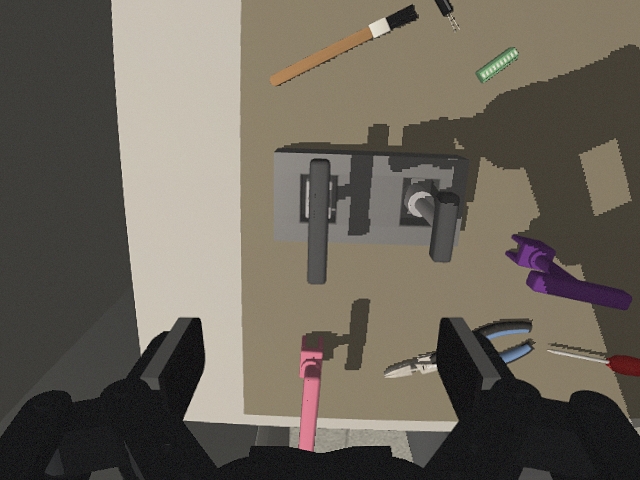

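Run:
```python
from h import *
W=ctrl.get_image("wrist");im=W["color"]
sub=im[155:290,296:340].astype(int).max(2)
m=(sub<70).astype(np.uint8)
n,l,s,c=cv2.connectedComponentsWithStats(m)
i=1+s[1:,4].argmax();ys,xs=np.where(l==i)
print(s[i]);r=cv2.minAreaRect(np.c_[xs+296,ys+155].astype(np.float32));print(r)
b=cv2.boxPoints(r);P=onz(W,b,.12);print(P.round(4),P.mean(0).round(4))
# row-wise midline upper part
for y in range(160,284,12):
    q=xs[ys==y-155];
    if len(q):print(y,q.min()+296,q.max()+296,onz(W,[[q.min()+296-.5,y],[q.max()+296.5,y]],.12)[:,:2].round(4).tolist())
```

```text
[  4   4  40 124 911]
((319.5, 220.5), (123.0, 39.0), 90.0)
[[0.581  0.3672 0.12  ]
 [0.5823 0.3416 0.12  ]
 [0.4945 0.3359 0.12  ]
 [0.493  0.364  0.12  ]] [0.5377 0.3522 0.12  ]
160 311 328 [[0.5807, 0.3603], [0.5813, 0.3485]]
172 310 329 [[0.5727, 0.3606], [0.5734, 0.3473]]
184 301 336 [[0.5644, 0.3662], [0.5656, 0.3422]]
196 300 339 [[0.5562, 0.3666], [0.5576, 0.3397]]
208 301 335 [[0.5479, 0.3656], [0.5491, 0.3418]]
220 300 334 [[0.5394, 0.366], [0.5407, 0.342]]
232 325 327 [[0.5317, 0.3484], [0.5318, 0.3463]]
244 325 326 [[0.5229, 0.3479], [0.523, 0.3465]]
256 325 326 [[0.514, 0.3474], [0.5141, 0.346]]
268 324 325 [[0.5048, 0.3476], [0.5049, 0.3462]]
280 324 325 [[0.4955, 0.3471], [0.4956, 0.3457]]
```

```bash
python3 -c "
from h import *
goal((.5365,.3535,.16,1.5),(.5365,.3535,.093,1.5))"
```

```text
t 2.85 tcp [0.5352 0.3521 0.2509] yaw 2.94 open 0.0852 F [-1.   0.6 -0.1]
(0.5365, 0.3535, 0.16, 1.5) -> [ 0.13 -0.12  9.09] [-0.06 -0.02  1.44]
(0.5365, 0.3535, 0.093, 1.5) -> [ 0.13 -0.11 15.79] [-0.06 -0.02  1.44]
```

Call:
play_rows([
  [[-1,0.13,-0.12,5,0,0,1.4],[-1,0.13,-0.12,9,0,0,1.4],[-1,0.13,-0.12,11,0,0,1.4],[-1,0.13,-0.12,13,0,0,1.4],[-1,0.13,-0.12,15,0,0,1.4],[-1,0.13,-0.12,15.8,0,0,1.4],[-1,0.13,-0.12,15.8,0,0,1.4],[0,0.13,-0.12,15.8,0,0,1.4],[0.4,0.13,-0.12,15.8,0,0,1.4],[1,0.13,-0.12,15.8,0,0,1.4],[1,0.13,-0.12,15.8,0,0,1.4],[1,0.13,-0.12,15.8,0,0,1.4],[1,0.13,-0.12,15.8,0,0,1.4],[1,0.13,-0.12,15.8,0,0,1.4],[1,0.13,-0.12,15.8,0,0,1.4]],
], newtons=60)

```text
t: 4.72
tool_pos: [0.5368, 0.3537, 0.0934]
tool_rot: [-3.14, -0.042, -0.002]
contact_force: [1.0, 0.6, 3.4]
opening: 0.0131
```

Run:
```python
from h import *
goal((.5365,.3535,.25,1.5))
im=ctrl.get_image("wrist");cv2.imwrite("pics/w2.png",im["color"][:,:,::-1])
im=ctrl.get_image("scene");cv2.imwrite("pics/s2.png",cv2.resize(im["color"][100:240,230:430,::-1],None,fx=4,fy=4))
```

```text
t 4.72 tcp [0.5368 0.3537 0.0934] yaw 1.54 open 0.0131 F [1.  0.6 3.4]
(0.5365, 0.3535, 0.25, 1.5) -> [ -0.02  -0.   -15.66] [-0.09 -0.06  0.04]
```

View pics/w2.png

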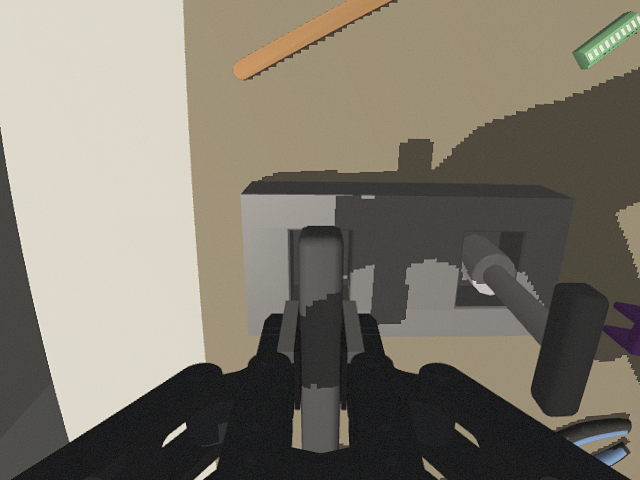

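View pics/s2.png

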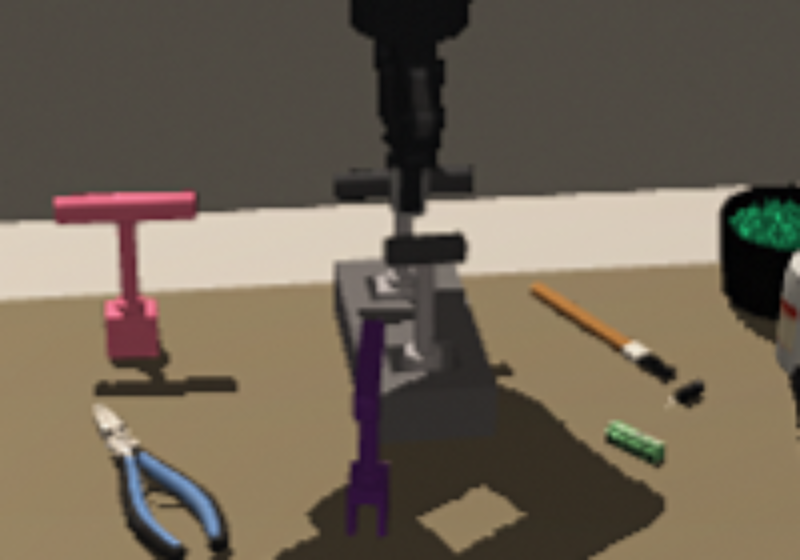

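Call:
play_rows([
  [[1,0,0,-1,0,0,0],[1,0,0,-2,0,0,0],[1,0,0,-3.5,0,0,0],[1,0,0,-6,0,0,0],[1,0,0,-10,0,0,0],[1,0,0,-14,0,0,0],[1,0,0,-17,0,0,0],[1,0,0,-17,0,0,0],[1,0,0,-17,0,0,0]],
], newtons=60)

```text
t: 5.95
tool_pos: [0.536, 0.3531, 0.262]
tool_rot: [-3.141, -0.042, 0.001]
contact_force: [-0.4, -0.3, -1.9]
opening: 0.0128
```

Run:
```python
from h import *
goal((.488,-.05,.265,30),(.488,-.227,.25,58))
im=ctrl.get_image("side");cv2.imwrite("pics/d3.png",im["color"][:,:,::-1])
im=ctrl.get_image("scene");cv2.imwrite("pics/s3.png",im["color"][:,:,::-1])
```

```text
t 5.95 tcp [0.536  0.3531 0.262 ] yaw 1.54 open 0.0128 F [-0.4 -0.3 -1.9]
(0.488, -0.05, 0.265, 30) -> [-5.88 40.17 -0.32] [ -0.05   0.03 -28.46]
(0.488, -0.227, 0.25, 58) -> [-6.36 57.86  1.17] [-5.000e-02  2.000e-02 -5.646e+01]
```

View pics/d3.png

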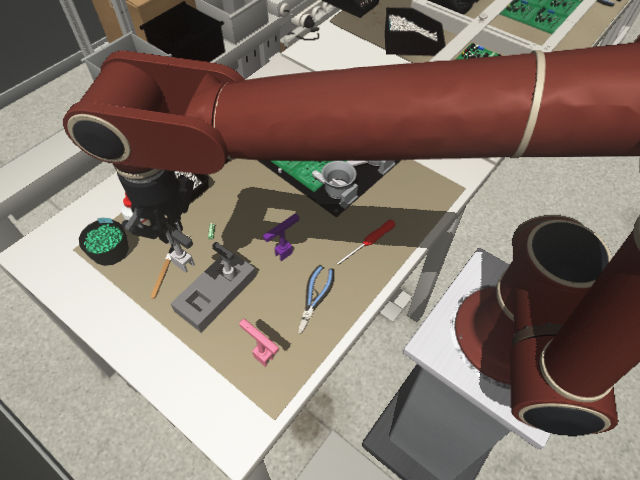

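View pics/s3.png

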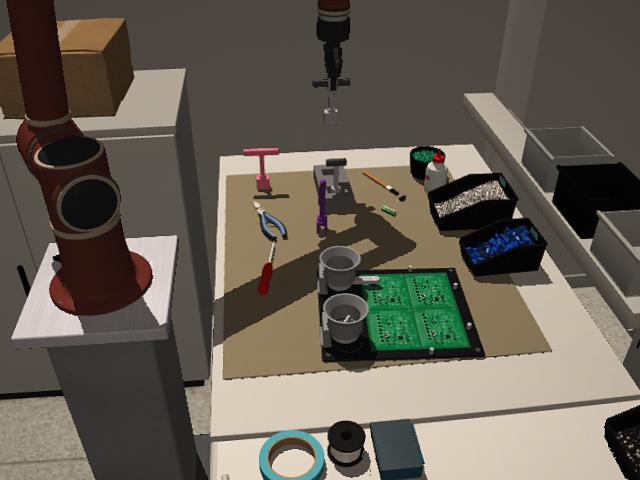

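Run:
```python
from h import *
S=ctrl.get_image("scene")
np.set_printoptions(precision=4,suppress=True)
p=np.array([.536,.3531,.262])
im=cv2.resize(S["color"][60:140,290:370,::-1],None,fx=8,fy=8,interpolation=cv2.INTER_CUBIC)
for q in proj(S,[[.536,.3531,.177],[.536-.045,.3531,.281],[.536+.045,.3531,.281],[.519,.3421,.177],[.553,.3421,.177]]):
    u=((q-[290,60]+.5)*8).astype(int); cv2.circle(im,tuple(map(int,u)),4,(0,0,255),1)
cv2.imwrite("pics/z3.png",im[:600])
```

```text
(no output)
```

View pics/z3.png

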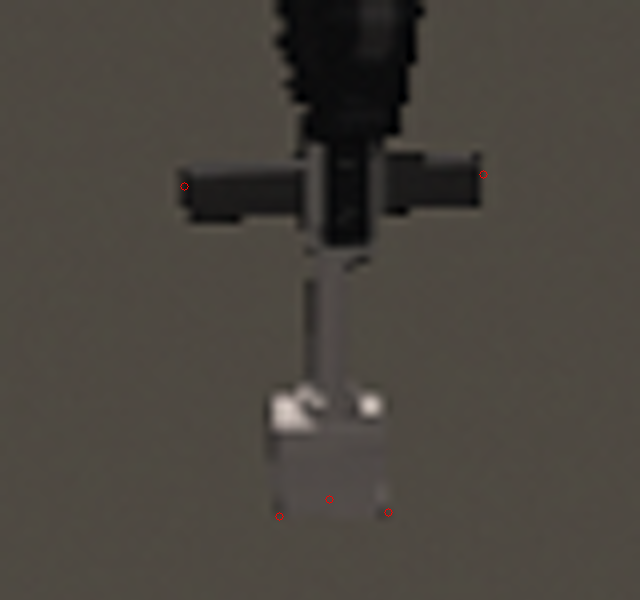

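Call:
play_rows([
  [[1,-2,5,-1,0,0,-5],[1,-4,10,-1,0,0,-10],[1,-5,15,-1,0,0,-15],[1,-6,20,-1,0,0,-20],[1,-6,25,-1,0,0,-25],[1,-6,30,-1,0,0,-30],[1,-6,35,-1,0,0,-35],[1,-6.2,40,-1,0,0,-40],[1,-6.3,45,-1,0,0,-45],[1,-6.4,50,-1,0,0,-50],[1,-6.4,54,0,0,0,-54],[1,-6.4,57,1,0,0,-56.5],[1,-6.4,57.9,1.2,0,0,-56.5],[1,-6.4,57.9,1.2,0,0,-56.5],[1,-6.4,57.9,1.2,0,0,-56.5],[1,-6.4,57.9,1.2,0,0,-56.5]],
], newtons=60)

```text
t: 8.1
tool_pos: [0.4876, -0.2267, 0.2496]
tool_rot: [-2.746, -1.526, 0.003]
contact_force: [-0.2, -0.2, -3.1]
opening: 0.0131
```

Run:
```python
from h import *
goal((.488,-.227,.17,58))
for n in["scene","side","wrist"]:
    im=ctrl.get_image(n)["color"][:,:,::-1]
    if n=="scene":im=cv2.resize(im[180:380,260:500],None,fx=3,fy=3,interpolation=cv2.INTER_CUBIC)
    if n=="side":im=cv2.resize(im[50:230,260:460],None,fx=3,fy=3,interpolation=cv2.INTER_CUBIC)
    cv2.imwrite(f"pics/{n}4.png",im)
```

```text
t 8.1 tcp [ 0.4876 -0.2267  0.2496] yaw 58.11 open 0.0131 F [-0.2 -0.2 -3.1]
(0.488, -0.227, 0.17, 58) -> [0.01 0.06 7.96] [-0.07  0.08  0.11]
```

View pics/scene4.png

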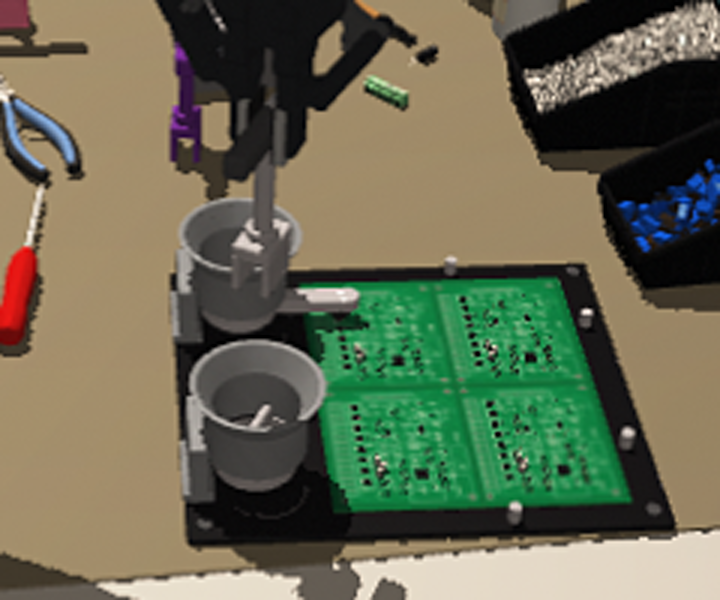

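View pics/side4.png

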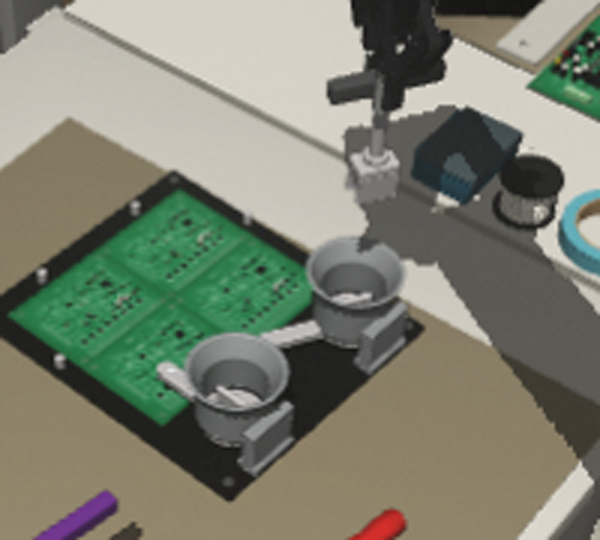

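View pics/wrist4.png

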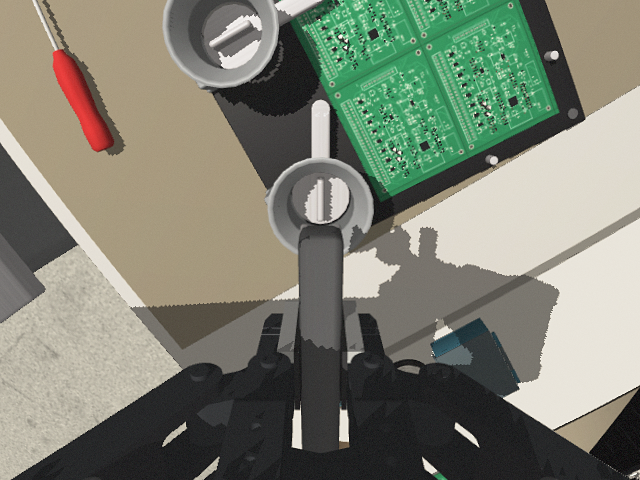

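Run:
```python
from h import *
np.set_printoptions(precision=4,suppress=True)
W=ctrl.get_image("wrist")
im=W["color"];cv2.imwrite("pics/z5.png",cv2.resize(im[80:280,230:410,::-1],None,fx=3,fy=3,interpolation=cv2.INTER_CUBIC))
P=onz(W,[(268.5,205),(275,180),(295,161),(320,155.5),(347,161),(367,180),(374.5,205)],.081);print(circ(P))
f=onz(W,[(312,106),(329,106),(312,155),(329,155),(320.5,99)],.027);print(f)
r=onz(W,[(317,181),(324,181),(317,219),(324,219)],.05);print(r)
for a,b in[(f[0],f[2]),(f[1],f[3]),(r[0],r[2]),(r[1],r[3])]:
    v=(a-b)[:2];print(np.degrees(np.arctan2(v[1],v[0])))
```

```text
(array([ 0.4901, -0.2256]), np.float64(0.041119841028656956))
[[ 0.5235 -0.1573  0.027 ]
 [ 0.5357 -0.1649  0.027 ]
 [ 0.5014 -0.1923  0.027 ]
 [ 0.514  -0.2001  0.027 ]
 [ 0.5326 -0.1562  0.027 ]]
[[ 0.4954 -0.2106  0.05  ]
 [ 0.5003 -0.2136  0.05  ]
 [ 0.4779 -0.2384  0.05  ]
 [ 0.483  -0.2416  0.05  ]]
57.78898621682371
58.41815901784117
57.95933365672656
58.250915863551604
```

View pics/z5.png

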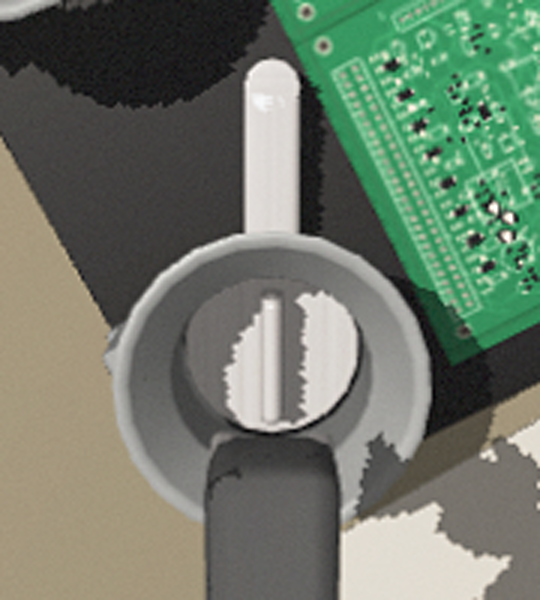

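```bash
python3 -c "
from h import *
goal((.489,-.2262,.14,58),(.489,-.2262,.1155,58))"
```

```text
t 8.3 tcp [ 0.4874 -0.2271  0.2494] yaw 58.07 open 0.0135 F [ 0.  -0.2 -2.1]
(0.489, -0.2262, 0.14, 58) -> [ 0.18  0.1  10.94] [-0.09  0.09  0.07]
(0.489, -0.2262, 0.1155, 58) -> [ 0.19  0.11 13.39] [-0.09  0.09  0.07]
```

Call:
play_rows([
  [[1,0.18,0.1,3,0,0,0],[1,0.18,0.1,6,0,0,0],[1,0.18,0.1,8.5,0,0,0],[1,0.18,0.1,10,0,0,0],[1,0.18,0.1,11,0,0,0],[1,0.18,0.1,11.4,0,0,0],[1,0.18,0.1,11.7,0,0,0],[1,0.18,0.1,11.7,0,0,0]],
], newtons=60)

```text
t: 9.3
tool_pos: [0.4892, -0.2264, 0.1328]
tool_rot: [2.747, 1.525, -0.003]
contact_force: [1.3, 0.3, -2.2]
opening: 0.0125
```

Run:
```python
from h import *
goal((.489,-.2262,.1155,58))
print(ctrl.get_obs()["wrist_torque"])
```

```text
t 9.3 tcp [ 0.4892 -0.2264  0.1328] yaw 58.07 open 0.0125 F [ 1.3  0.3 -2.2]
(0.489, -0.2262, 0.1155, 58) -> [ 0.01 -0.03  1.73] [-0.05  0.09  0.07]
[-0.03726455 -0.02597989 -0.02097807]
```

Call:
play_rows([
  [[1,0,0,0.5,0,0,0],[1,0,0,1,0,0,0],[1,0,0,1.4,0,0,0],[1,0,0,1.6,0,0,0],[1,0,0,1.7,0,0,0],[1,0,0,1.7,0,0,0]],
], newtons=60)

```text
t: 10.05
tool_pos: [0.4892, -0.2264, 0.1159]
tool_rot: [2.747, 1.525, -0.003]
contact_force: [-0.4, 0.1, -1.9]
opening: 0.013
```

Run:
```python
from h import *
goal((.489,-.2262,.1155,58))
print(ctrl.get_obs()["wrist_torque"])
for n in["scene","side","wrist"]:
    im=ctrl.get_image(n)["color"][:,:,::-1]
    if n!="wrist":im=cv2.resize(im[180:380,260:500] if n=="scene" else im[50:230,260:460],None,fx=3,fy=3,interpolation=cv2.INTER_CUBIC)
    cv2.imwrite(f"pics/{n}6.png",im)
```

```text
t 10.05 tcp [ 0.4892 -0.2264  0.1159] yaw 58.07 open 0.013 F [-0.4  0.1 -1.9]
(0.489, -0.2262, 0.1155, 58) -> [ 0.01 -0.03  0.04] [-0.04  0.09  0.07]
[ 0.02341338 -0.03817098 -0.01245115]
```

View pics/scene6.png

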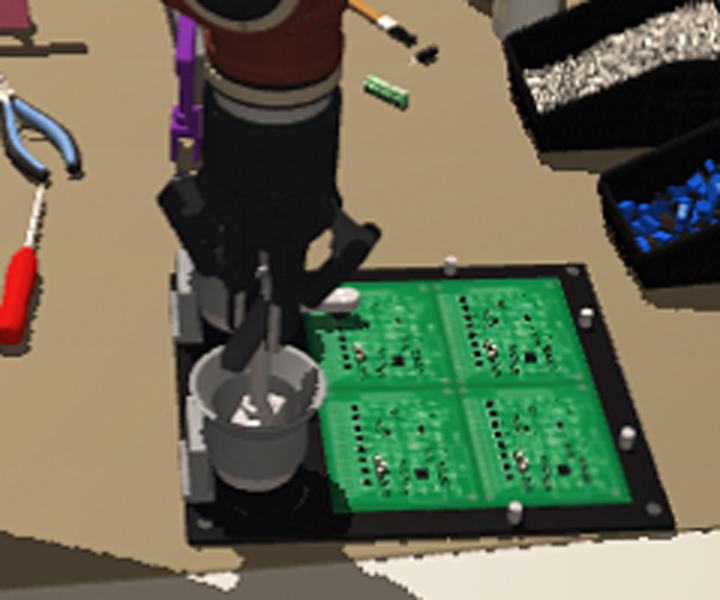

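View pics/wrist6.png

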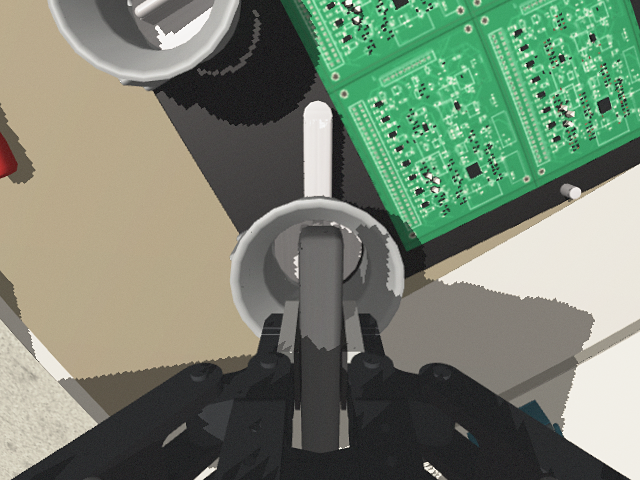

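Call:
play_rows([
  [[1,0,0,0,0,0,4],[1,0,0,0,0,0,8],[1,0,0,0,0,0,12],[1,0,0,0,0,0,16],[1,0,0,0,0,0,20],[1,0,0,0,0,0,24],[1,0,0,0,0,0,28],[1,0,0,0,0,0,32],[1,0,0,0,0,0,36],[1,0,0,0,0,0,40],[1,0,0,0,0,0,44],[1,0,0,0,0,0,48],[1,0,0,0,0,0,52],[1,0,0,0,0,0,56],[1,0,0,0,0,0,60],[1,0,0,0,0,0,60]],
], newtons=80)

```text
t: 12.2
tool_pos: [0.4888, -0.2263, 0.1159]
tool_rot: [3.14, -0.051, -0.004]
contact_force: [-3.0, 0.4, -1.0]
opening: 0.0129
```

```bash
cat > meas.py <<'E'
from h import *
import sys
np.set_printoptions(precision=4,suppress=True)
goal((.489,-.2262,.1155,-16))
print(ctrl.get_obs()["wrist_torque"])
W=ctrl.get_image("wrist");cv2.imwrite(f"pics/w{sys.argv[1]}.png",W["color"][:,:,::-1])
E
python3 meas.py 7
```

```text
t 12.2 tcp [ 0.4888 -0.2263  0.1159] yaw -1.87 open 0.0129 F [-3.   0.4 -1. ]
(0.489, -0.2262, 0.1155, -16) -> [ 0.02 -0.01  0.04] [ 0.06  0.15 14.13]
[0.1025 0.4885 0.1232]
```

View pics/w7.png

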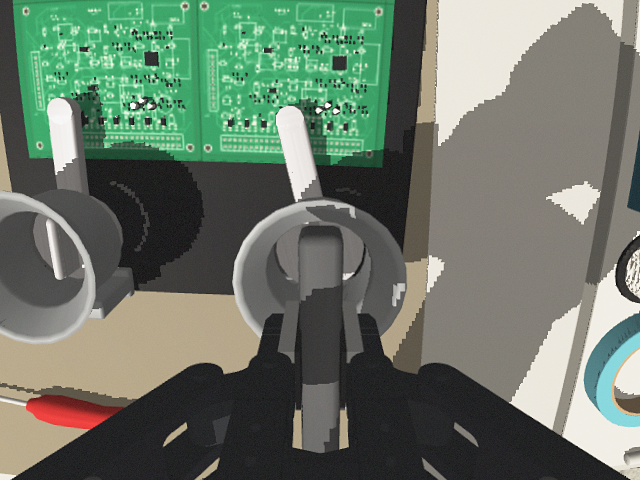

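```bash
cat > fing.py <<'E'
from h import *
def ang(W,pairs,z):
    out=[]
    for a,b in pairs:
        P=onz(W,[a,b],z);v=(P[1]-P[0])[:2];out.append(round(float(np.degrees(np.arctan2(v[1],v[0]))),2))
    return out
def white(W,roi,name):
    x0,y0,x1,y1=roi;im=W["color"][y0:y1,x0:x1].astype(int)
    m=((im.min(2)>95)&(im.max(2)-im.min(2)<45)).astype(np.uint8)
    n,l,s,c=cv2.connectedComponentsWithStats(m);i=1+s[1:,4].argmax();ys,xs=np.where(l==i)
    mids=[((xs[ys==y].min()+xs[ys==y].max())/2+x0,y+y0,xs[ys==y].max()-xs[ys==y].min()+1) for y in np.unique(ys)]
    M=np.array(mids);P=onz(W,M[:,:2],.027)
    print(name,s[i].tolist(),M[::8].round(1).tolist())
    return P
E
python3 - <<'E'
from fing import *
W=ctrl.get_image("wrist")
for roi,n in(((265,95,340,190),"open"),((40,90,95,180),"set")):
    P=white(W,roi,n)[10:60]
    vx,vy,_,_=cv2.fitLine(P[:,:2].astype(np.float32),cv2.DIST_HUBER,0,1e-4,1e-4).ravel();print(np.degrees(np.arctan2(vy,vx))%180,P[0],P[-1])
print("board near edge",ang(W,[((30,157),(383,165))],.02))
E
python3 - <<'E'
import cv2
im=cv2.imread("pics/w7.png");cv2.imwrite("pics/z7.png",cv2.resize(im[80:280,20:360],None,fx=2.3,fy=2.3,interpolation=cv2.INTER_CUBIC))
E
```

```text
open [11, 11, 44, 84, 2367] [[289.5, 106.0, 10.0], [289.5, 114.0, 26.0], [290.5, 122.0, 30.0], [292.0, 130.0, 29.0], [294.0, 138.0, 29.0], [296.0, 146.0, 29.0], [298.0, 154.0, 29.0], [299.5, 162.0, 30.0], [301.0, 170.0, 29.0], [303.0, 178.0, 29.0], [305.0, 186.0, 29.0]]
10.266444 [ 0.56431226 -0.21271237  0.027     ] [ 0.53761529 -0.21717021  0.027     ]
set [7, 4, 34, 86, 2041] [[61.5, 94.0, 2.0], [58.5, 102.0, 18.0], [59.5, 110.0, 26.0], [61.5, 118.0, 26.0], [62.0, 126.0, 25.0], [62.5, 134.0, 26.0], [63.5, 142.0, 26.0], [64.5, 150.0, 26.0], [65.0, 158.0, 25.0], [66.0, 166.0, 25.0], [67.0, 174.0, 25.0]]
176.85274 [ 0.57790031 -0.0837525   0.027     ] [ 0.55061199 -0.08202625  0.027     ]
board near edge [-93.79]
```

View pics/z7.png

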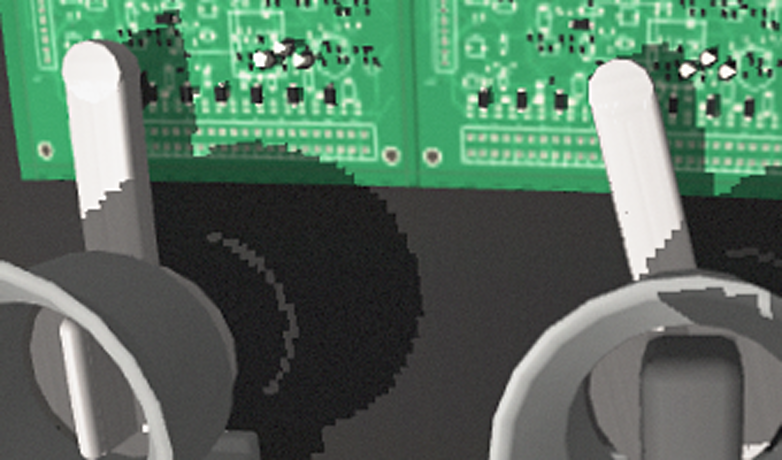

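Call:
play_rows([
  [[1,0,0,0,0,0,3],[1,0,0,0,0,0,6],[1,0,0,0,0,0,9],[1,0,0,0,0,0,12],[1,0,0,0,0,0,14],[1,0,0,0,0,0,14],[1,0,0,0,0,0,14]],
], newtons=80)

```text
t: 13.18
tool_pos: [0.4888, -0.2263, 0.1159]
tool_rot: [3.111, -0.433, -0.004]
contact_force: [-1.9, 0.5, -0.6]
opening: 0.0126
```

```bash
python3 meas.py 8
python3 - <<'E'
import cv2
im=cv2.imread("pics/w8.png");cv2.imwrite("pics/z8.png",cv2.resize(im[0:280,20:400],None,fx=2.1,fy=2.1,interpolation=cv2.INTER_CUBIC))
E
```

```text
t 13.18 tcp [ 0.4888 -0.2263  0.1159] yaw -15.83 open 0.0126 F [-1.9  0.5 -0.6]
(0.489, -0.2262, 0.1155, -16) -> [ 0.02 -0.01  0.04] [0.07 0.13 0.17]
[0.136  0.5179 0.1226]
```

View pics/z8.png

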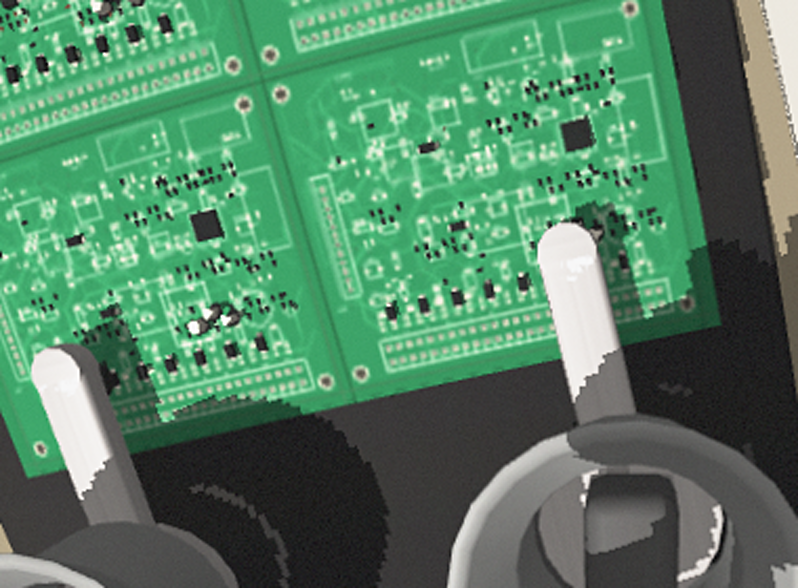

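Run:
```python
from fing import *
W=ctrl.get_image("wrist")
P=white(W,(265,95,335,195),"open")
Q=P[12:70]
vx,vy,_,_=cv2.fitLine(Q[:,:2].astype(np.float32),cv2.DIST_HUBER,0,1e-4,1e-4).ravel();print("open",np.degrees(np.arctan2(vy/vx,1)),Q[0],Q[-1])
f=lambda x,y:((x+.5)/2.1-.5+20,(y+.5)/2.1-.5)
print("set L edge",ang(W,[(f(78,490),f(36,385))],.027),"open L,R",ang(W,[(f(574,395),f(543,275)),(f(633,405),f(598,265))],.027))
print("board near edge+90",ang(W,[(f(720,323),f(30,477))],.02))
print("tips",onz(W,[f(567,224),f(57,347)],.027))
```

```text
open [11, 8, 46, 92, 2540] [[287.5, 103.0, 2.0], [292.0, 111.0, 27.0], [289.5, 119.0, 28.0], [291.5, 127.0, 30.0], [293.5, 135.0, 30.0], [295.0, 143.0, 29.0], [297.0, 151.0, 29.0], [299.0, 159.0, 29.0], [300.5, 167.0, 28.0], [302.0, 175.0, 29.0], [304.0, 183.0, 29.0], [306.0, 191.0, 29.0]]
open -3.8265765 [ 0.56605029 -0.23114476  0.027     ] [ 0.53442703 -0.22908112  0.027     ]
set L edge [-3.47] open L,R [-2.57, -2.03]
board near edge+90 [86.07]
tips [[ 0.57024399 -0.23283631  0.027     ]
 [ 0.5807924  -0.08746164  0.027     ]]
```

Call:
play_rows([
  [[1,0,0,0,0,0,-3],[1,0,0,0,0,0,-3],[0.6,0,0,0,0,0,-3],[0.3,0,0,0,0,0,-3],[0,0,0,0,0,0,-3],[0,0,0,0,0,0,-3],[0,0,0,-1.5,0,0,-3],[0,0,0,-4,0,0,-3],[0,0,0,-8,0,0,-3],[0,0,0,-13,0,0,-3],[0,-5,0,-18,0,0,-3],[0,-10,0,-20,0,0,-3],[0,-10,0,-20,0,0,-3],[0,-10,0,-20,0,0,-3]],
], newtons=80)

```text
t: 15.02
tool_pos: [0.3933, -0.1989, 0.3166]
tool_rot: [3.12, -0.351, -0.002]
contact_force: [-0.3, 0.4, -0.2]
opening: 0.0426
```

```bash
python3 meas.py 9
python3 - <<'E'
from h import *
for n in["scene","side"]:
    im=ctrl.get_image(n)["color"][:,:,::-1]
    im=cv2.resize(im[180:380,260:500] if n=="scene" else im[50:230,260:460],None,fx=3,fy=3,interpolation=cv2.INTER_CUBIC)
    cv2.imwrite(f"pics/{n}9.png",im)
E
```

```text
t 15.03 tcp [ 0.3933 -0.1989  0.3166] yaw -12.85 open 0.0426 F [-0.3  0.4 -0.2]
(0.489, -0.2262, 0.1155, -16) -> [ 9.96  0.5  20.1 ] [0.1  0.05 3.15]
[-0.0188 -0.0102 -0.003 ]
```

View pics/w9.png

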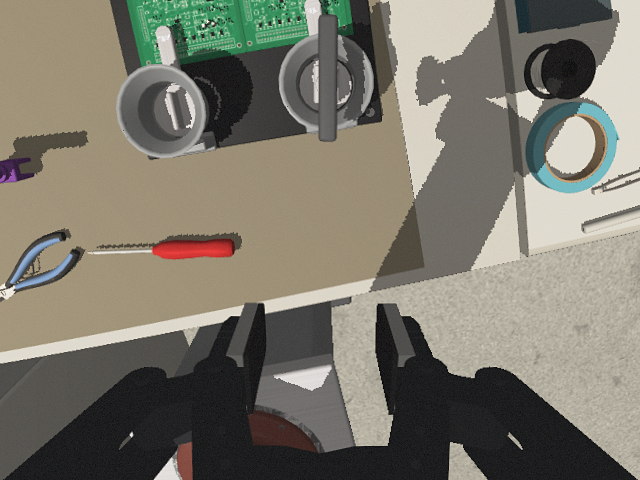

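View pics/scene9.png

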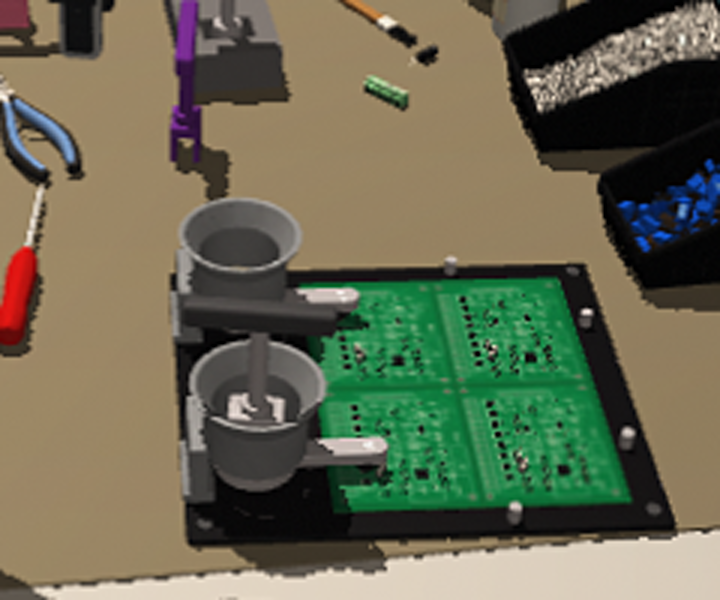

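View pics/side9.png

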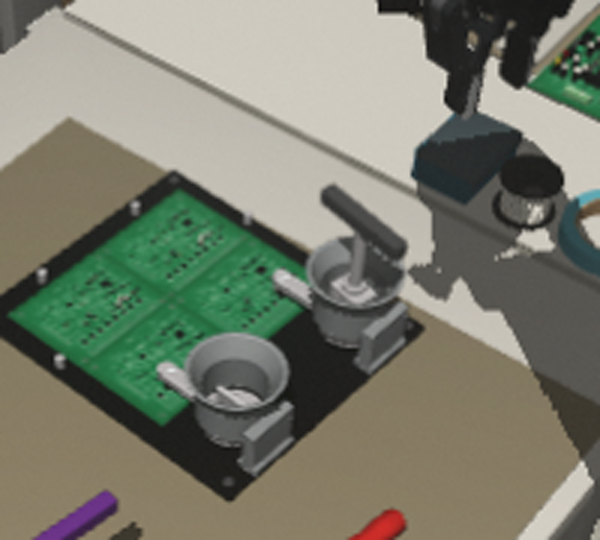

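The key stands free in the well and the finger is parallel to the other one. I'll make one last angle check from tip positions, then hand in.

Run:
```python
from h import *
S=ctrl.get_image("scene");D=ctrl.get_image("side")
f=lambda x,y,ox,oy:((x+.5)/3-.5+ox,(y+.5)/3-.5+oy)
a=onz(S,[f(386,447,260,180),f(358,299,260,180)],.027);b=onz(D,[f(276,275,260,50),f(160,370,260,50)],.027)
for P in(a,b):v=(P[1]-P[0])[:2];print(P.round(4).tolist(),np.linalg.norm(v),np.degrees(np.arctan2(v[1],v[0]))-90)
print(ctrl.finish_job())
```

```text
[[0.5705, -0.2324, 0.027], [0.5809, -0.0875, 0.027]] 0.14529769697009687 -4.13424530586785
[[0.5668, -0.2285, 0.027], [0.5759, -0.0777, 0.027]] 0.15110886119290245 -3.462896685627527
the job is handed in; nothing more can be done
None
```

The open clamp is now closed, and I've handed the job in. I took the long-bar key from its holder, seated it on the open clamp's rib and turned it 74° clockwise. Then I let go and backed the arm away, leaving the key standing in the well.

**Finger angle:** before release the open clamp's finger measured −3.8°. The board's near edge puts straight in at −3.9°, and the closed clamp's finger measured about −3.5°.

**After release:** the line through the two fingertips measures −4.1° in the scene view and −3.5° in the side view, which fits both fingers pointing the same way. The tips are 145 mm apart in one view and 151 mm in the other, against the expected 150 mm. I put the difference down to hand-picked pixels and camera calibration.

**Disagreement:** hand-picked edges of the finger gave −2 to −2.6° instead of −3.8°. I trusted the fitted midline because it matched the tips.

**Forces and time:** the force readings I took were about 3 N or less, and the job took about 15 s. The hand never pushed on the clamp, and the closed clamp and the look-alikes were not touched.

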